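Fish the spring clip out from behind the wire guard

ROBOT

A 7-joint arm with a two-finger parallel gripper is mounted at the origin on the work surface. World frame = base frame: x ahead of the robot, y to its left, z up, the work surface at z = 0. Lengths are in mm, angles in rad, forces in N, time in s.
With the tool pointing down it reaches from about 400 to 925 mm from the base axis. Payload 4.1 kg.
Tool frame: the origin (TCP) lies at the very end of the fingers, on their centre line; the grasp point (between the pads) lies 19 mm behind it; z points along the fingers, y is the direction in which the jaws open and shut (so a half turn about z gives the same grasp; the last joint's range is limited). The gripper opens to 85 mm and grips with 20 to 120 N. Pads are 22 mm wide; open, the fingers measure 114 mm over their backs; the gripper's body (76 mm by 85 mm) begins 54 mm behind the grasp point. The pads swing forward as they close: fully open they stand 13 mm farther back than shut.
Start: joints at [-0.099, 0.398, 0.045, 1.537, -0.019, 1.207, -0.051], TCP at [650.034, 0.031, 231.347] pointing down, gripper open.
Joint ranges: [-2.82, 2.82], [-0.49, 2.23], [-1.37, 1.46], [0, 2.46], [-1.36, 4.5], [0.23, 2], [-2.94, 2.94]. Speed limits (rad/s): [2.57, 2.57, 3.14, 3.14, 3.14, 3.14, 3.14].

INTERFACE

Orientations are given as a rotation vector (axis times angle).
In Python, from station import r gives the robot as it stands.
- The arm moves only by the tool carry_out, never from a script. Its argument "moves" is a list of rows, each an object of numbers: "wx", "wy", "wz": the turn, a rotation vector about the world's x, y, z each as a share of 4 degrees, from -1 to 1; "tx", "ty", "tz": the shift along the world's x, y, z each as a share of 25 mm, from -1 to 1; "gripper": the finger opening in mm, from 0 to 85.4. A call has 1 to 5 rows; each row shifts and turns the commanded pose from where the row before left it; what a row does not reach is not made up. A row lasts 1/12 s, in which the tool goes at most 41.7 mm and 7.16 degrees, less where a joint would pass 70% of its speed; a pose out of reach is approached as far as the arm can. A call with a number of a shift or a turn outside -1 to 1 is refused whole. A call with a gripper value outside its range is refused whole. The fingers move at their own pace and stop on an object; the grip force is fixed at half the most. Time passes only in rows, so rows that do not move let the fingers close. It gives the time, the measured TCP pose, the force and the opening at its end, in the units of the state.
- r.observe(): the state, without advancing time (a new reading comes with each control period).
- r.read_camera(name): name is "scene" or "side" or "wrist"; returns the picture (400x640x3 uint8, red, green, blue); there is no depth.
- r.camera_model(name): a dict with "K" (3x3 intrinsics, pixels), "R" (3x3) and "t" (3): a world point X has camera coordinates R X + t. Camera axes: x right, y down, z forward; pixel columns grow to the right and rows downward; lengths in mm; the calibration is good to about 2 mm. A picture is of the moment at which its call begins: read the wrist's pose just before it. camera_model takes no time and is no camera call; for the wrist camera it gives the pose at the moment of the call.
- r.sign_off(): hands the job in, once; it reports no verdict.
The state is a dict: "time_s": time; "q": joint angles; "qd": joint speeds; "joint_torque": joint torques, N m; "ee_pos": TCP position; "tool_rot": TCP orientation; "wrist_force": force on the tool from outside, world axes, zero at the start; "torque": the same for the moment, N m; "finger_gap": opening from 0.0 (shut) to 1.0 (fully open).
Only numpy, scipy, OpenCV 4.12 (cv2) and the standard library are available. Lean on these libraries where they do the work, as an engineer would, in place of code of your own. Each camera call takes 0.05 s, during which the arm holds its last target. There are 200 camera calls.

TASK

The chrome spring clip has slid in behind the wire guard. Pick up the hooked rod, reach it in through the guard's open end, hook the clip and draw it out until it bears firmly on the sprung stop outside (hold it there for a second with about 8 N; never put more than 15 N on the clip with the rod). Then unhook and lay the rod flat on the worktop in front of the guard, on the robot's side, leaving the clip lying outside at the stop and the other things where they are.

Things in the scene. Friction and masses are not known exactly. Their poses are not given: they have to be found in the camera images.
- guard: Fixed guard: a tunnel 130 mm wide, 85 high; plastic front (robot side) and end panels, steel wires at the back and across the top (underside 79 mm up); the worktop is its floor. Origin: on the worktop, middle of its open end. y points from the open end into the tunnel (230 mm deep, far end closed); inside, x spans -60 to +60 mm; x points away from the robot (small yaw).
- bay (a point): Point on the worktop 85 mm outside the guard's open end (guard frame x 33, y -85 mm; axes as the guard): middle of the range of the stop, a black block (24 mm high) on a rail. Its upright sprung rubber pad faces the open end: 40 mm wide (guard x 13 to 53), 2 to 20 mm up, gives 0.25 mm per N, up to 8 mm. Its face stands within 35 mm either way of this point; exact place not measured, feel for it.
- bay_side (a point): Point on the worktop in the same bay, beside the stop (guard frame x -15, y -85 mm; axes as the guard). The strip on the robot's side of the pad, at guard x below 10 mm, is free: the rod's shaft can lie there while the hook holds the clip in line with the pad.  The rail runs at guard x 62 to 82 mm, 12 mm high, y 0 to -160 mm.
- clip: Chrome spring clip, a flat block-like thing 44 mm long (its x) by 30 mm wide (its y) by 16 mm high, 35 to 75 g, lying flat inside the guard. Origin: centre of its underside. Its length lies roughly along the guard's tunnel.
- rod_grip (a point): Centre of the hooked rod's black handle (110 mm long, 16 wide, 26 high, lying flat on the worktop, centre 13 mm up). x points along the rod to the hook, z up. The rod weighs 200 g, balance point about 35 mm ahead of the handle's centre. A steel shaft 8 mm thick runs at this height from the handle to the hook, 330 mm ahead of the handle's centre.
- rod_hook (a point): Middle of the hook: a round steel barb 12 mm thick standing out square from the shaft's end, 55 mm to the rod's -y side. The point is 330 mm ahead of the handle's centre, 27.5 mm to the -y side of the shaft's line, 4 mm lower than the handle's centre (9 mm above the worktop when the rod lies flat: its underside then clears the worktop by 3 mm). Axes as for rod_grip.
- peg0: Clothespeg, 70 x 12 x 13 mm, lying on the worktop beyond the stop; leave alone. Origin: centre of its underside.
- peg1: Clothespeg, 70 x 12 x 13 mm, lying on the worktop at the left; leave alone. Origin: centre of its underside.
- peg2: Clothespeg, 70 x 12 x 13 mm, lying crosswise inside the guard near its closed end, behind the clip; leave alone. Origin: centre of its underside.
- brush: Black stain brush with a bow handle, 130 x 45 x 69 mm; leave alone. Origin: centre of its underside.
- bottle: White bottle, 70 mm across, 200 mm high; leave alone. Origin: centre of its underside.
- cup: Clear plastic cup, 80 mm across, 70 mm high; leave alone. Origin: centre of its underside.
Not all that is in view belongs to the job. What is shaped like the clip but brown or green is not meant.

How it is judged (in metres and radians):
On the way, in this order (a step that is already met when the one before it is completed fails the run):
1. the rod's hook is reached in under the guard (y of rod_hook in the frame of guard above 0.06 m and x of rod_hook in the frame of guard between -0.06 and 0.06 m), for 0.1 s.
2. with the rod, the clip is drawn out of the guard and held against the sprung stop with at least 5 N for 0.8 s (y of clip in the frame of guard between -0.12 and -0.02 m and x of clip in the frame of guard between -0.03 and 0.065 m and contact force between clip and guard above 5 N and contact force between rod and clip above 4 N), for 0.8 s.
At the end, for the whole second after the job is handed in: The clip lies still on the worktop outside the guard's open end (its centre 20 to 120 mm out, in line with the stop), and the rod lies flat and still on the worktop with handle and hook at least 70 mm to the robot's side of the guard's middle line (y of clip in the frame of guard between -0.12 and -0.02 m and x of clip in the frame of guard between -0.03 and 0.065 m and height (world z) of clip below 0.012 m and linear speed of each of clip, rod below 0.02 m/s and height (world z) of each of rod_grip, rod_hook below 0.03 m and x of each of rod_grip, rod_hook in the frame of guard below -0.07 m); the robot touches nothing.
It fails at once if more than 15 N between rod and clip (contact force between rod and clip above 15 N).
It fails at once if another thing shifted by more than 30 mm (distance of any of peg0, peg1, peg2, brush, bottle, cup from where it was at the start of the episode above 0.03 m).
It also fails if it takes over 72 s, if anything falls off the work surface, if the arm or the gripper's body presses on something with over 40 N, if the wrist force passes 120 N, or if a joint passes its speed limit or range.

## Working session

There is one attempt and no reset: what is moved stays moved. The work goes in short steps, Python scripts to look and compute and a tool call to move; the robot and the scene stay as the last step left them, time stands still between calls to the robot, and variables do not carry over. Pictures are saved under pics/ and viewed, about 8 in all and at most 12, crops included, and the job is handed in when it is done.

Besides the shell and the picture viewer there is one more tool, called after ">>>" in YAML: its name, and indented under it one key for each argument. carry_out: Moves the arm, as the interface text tells. Shift numbers are shares of 25 mm and turn numbers shares of 4 degrees, none past 1 either way. Its arguments: {"type":"object","properties":{"moves":{"type":"array"}},"required":["moves"]}

```bash
mkdir -p pics; ls
cat > h.py <<'E'
import numpy as np, cv2
from station import r
def ray(m,u,v,z=0.0):
    K,R,t=[np.array(m[k],float) for k in("K","R","t")]
    d=R.T@np.linalg.solve(K,[u,v,1]); c=-R.T@t.ravel()
    return c+d*(z-c[2])/d[2]
def proj(m,X):
    K,R,t=[np.array(m[k],float) for k in("K","R","t")]
    p=K@(R@np.array(X,float)+t.ravel()); return p[:2]/p[2]
def save(cam,name,crop=None,s=1):
    m=r.camera_model(cam); im=r.read_camera(cam)
    cv2.imwrite(f"pics/{name}_full.png",im[:,:,::-1])
    if crop: x0,y0,x1,y1=crop; im=im[y0:y1,x0:x1]
    im=cv2.resize(im,None,fx=s,fy=s,interpolation=cv2.INTER_CUBIC)
    cv2.imwrite(f"pics/{name}.png",im[:,:,::-1]); return m
E
python3 - <<'E'
from h import *
for c in("scene","side","wrist"):
    m=save(c,c+"0",s=1.25); R=np.array(m["R"]);print(c,np.round(-R.T@np.array(m["t"]).ravel()),np.round(R[2],2),m["K"][0][0])
print({k:np.round(v,3) for k,v in r.observe().items()})
E
```

```text
pics
scene [1061. -451.  555.] [-0.51  0.62 -0.59] 371.19553338170584
side [390. 646. 741.] [ 0.26 -0.61 -0.75] 367.423269865687
wrist [650.  75. 374.] [-0.   -0.29 -0.96] 351.07657749435344
{'time_s': np.float64(0.15), 'q': array([-0.099,  0.399,  0.045,  1.538, -0.019,  1.207, -0.051]), 'qd': array([-0.   , -0.   ,  0.   , -0.004, -0.001,  0.   , -0.001]), 'joint_torque': array([ 3.0000e-03, -4.7556e+01,  1.3670e+00, -2.5451e+01,  1.2000e-02,
        7.0000e-03, -0.0000e+00]), 'ee_pos': array([6.49541e+02, 5.40000e-02, 2.30505e+02]), 'tool_rot': array([-2.221e+00, -2.221e+00,  2.000e-03]), 'wrist_force': array([ 0.232,  0.031, -0.502]), 'torque': array([-0.053, -0.048,  0.023]), 'finger_gap': np.float64(1.0)}
```

View pics/scene0.png

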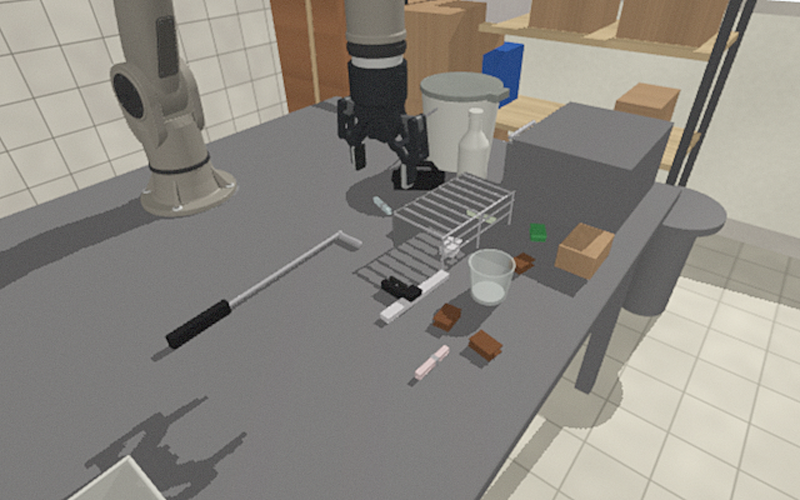

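View pics/side0.png

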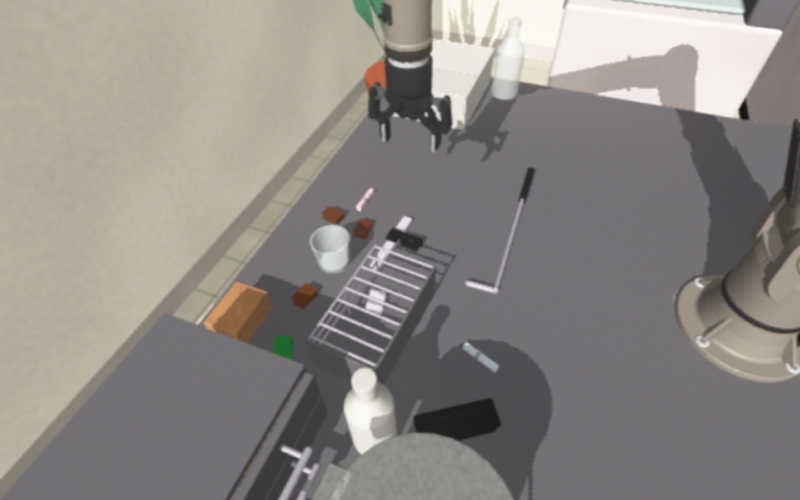

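The scene view shows the rod with its handle at about (200,323) and its hook at (345,240). The guard runs from (375,275) to (495,195), with the stop block at (400,288). Candidates for the clip:
- Chrome block inside the guard at (452,247): fits the description.
- Brown blocks at (447,317), (485,345) and (523,263): wrong colour.
- Green block at (538,232): wrong colour.

I choose the chrome block and will check it in a close crop.

Run:
```python
import cv2,numpy as np
a=cv2.imread("pics/scene0_full.png")[135:270,270:430]; b=cv2.imread("pics/side0_full.png")[165:305,235:395]
f=lambda i:cv2.resize(i,None,fx=5,fy=4*5/4,interpolation=cv2.INTER_CUBIC)
cv2.imwrite("pics/c1.png",f(a)[:600]);cv2.imwrite("pics/c2.png",f(b)[:600])
```

```text
(no output)
```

View pics/c1.png

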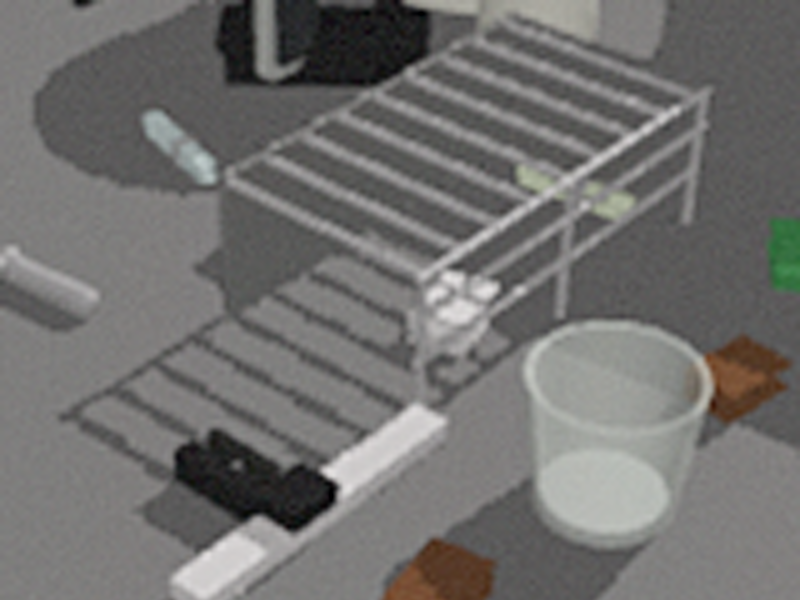

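View pics/c2.png

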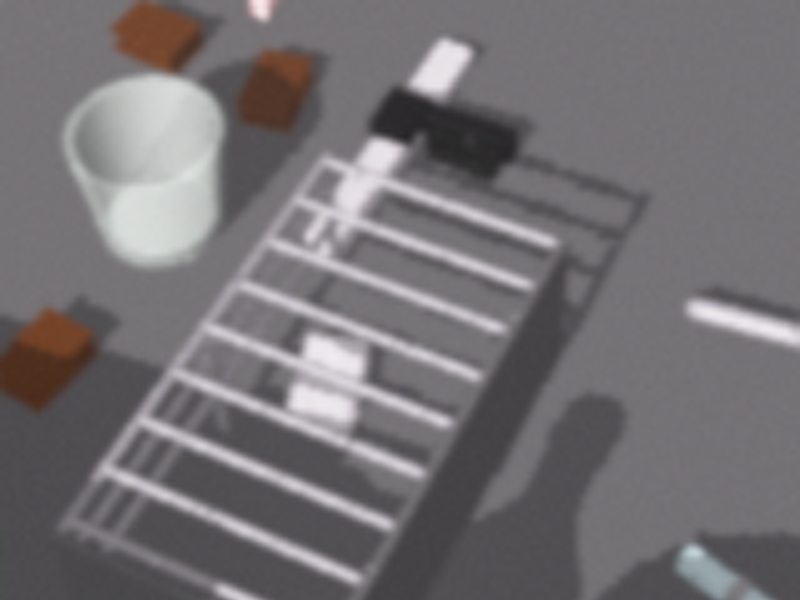

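The chrome block in the guard, at c2 (328,380), is the clip. Its top is bright, about 30 x 44 mm, and it lies along the tunnel.

```bash
cat > fit.py <<'E'
from h import *
from scipy.optimize import least_squares
ms,md=r.camera_model("scene"),r.camera_model("side")
S=lambda u,v:(270+u/5,135+v/5); D=lambda u,v:(235+u/5,165+v/5)
obs=[(ms,S(228,180),(-62.5,0,82)),(ms,S(422,275),(62.5,0,82)),(ms,S(706,95),(62.5,230,82)),(ms,S(510,18),(-62.5,230,82)),(ms,S(422,395),(62.5,0,0)),
(md,D(330,160),(62.5,0,82)),(md,D(557,243),(-62.5,0,82)),(md,D(68,525),(62.5,230,82))]
def W(p,X): c,s=np.cos(p[2]),np.sin(p[2]); return [p[0]+c*X[0]-s*X[1],p[1]+s*X[0]+c*X[1],X[2]]
f=lambda p:np.concatenate([proj(m,W(p,X))-np.array(o) for m,o,X in obs])
q=least_squares(f,[700,0,0],loss="soft_l1",x_scale=[100,100,.1]);p=q.x
def G(X): c,s=np.cos(p[2]),np.sin(p[2]); d=np.array(X)[:2]-p[:2]; return np.array([c*d[0]+s*d[1],-s*d[0]+c*d[1]])
if __name__=="__main__":
    print("guard",p,np.round(f(p).reshape(-1,2),1).tolist())
    for u,v in[(312,335),(368,345),(355,428),(290,415)]:
        X=ray(md,*D(u,v),16);print("clip",np.round(X),np.round(G(X)))
    for u,v in [(388,90),(520,130),(500,175),(383,133)]:
        X=ray(md,*D(u,v),24);print("stop",np.round(X),np.round(G(X)))
    X=ray(ms,*S(330,485),20);print("stop sc",G(X))
    a=cv2.imread("pics/side0_full.png")[130:240,365:435];b=cv2.imread("pics/scene0_full.png")[180:285,125:295]
    a=cv2.resize(a,None,fx=4,fy=4,interpolation=2);b=cv2.resize(b,None,fx=3,fy=3,interpolation=2)
    o=np.zeros((440,790,3),np.uint8);o[:440,:280]=a;o[:315,280:790]=b;cv2.imwrite("pics/rod.png",o)
E
python3 fit.py
```

```text
guard [ 6.15550475e+02  1.24945356e+02 -8.17124921e-02] [[-1.3, -0.6], [-0.5, 0.0], [-0.4, -1.3], [0.3, -0.5], [-1.6, 4.5], [-2.0, -0.8], [-0.1, -0.3], [-3.8, 1.6]]
clip [662. 176.  16.] [42. 55.]
clip [634. 172.  16.] [14. 49.]
clip [621. 219.  16.] [-3. 94.]
clip [652. 223.  16.] [ 29. 100.]
stop [688.  16.  24.] [  81. -102.]
stop [611.  19.  24.] [   4. -106.]
stop [610.  53.  24.] [  0. -72.]
stop [678.  47.  24.] [ 69. -73.]
stop sc [ 80.79676164 -80.08201032]
```

View pics/rod.png

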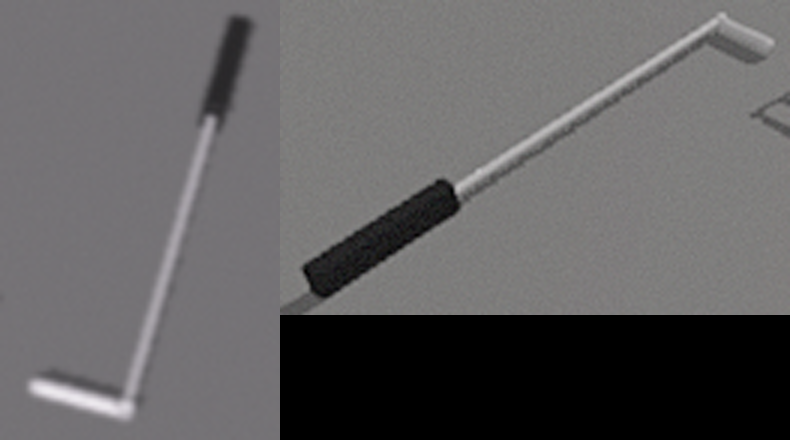

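The rod crop shows two views. In the left one (side camera) the handle runs (238,18)–(211,120), the elbow is at (130,408) and the barb tip at (35,385). In the right one (scene camera) the handle runs (315,278)–(450,192), the elbow is at (720,22) and the barb tip at (770,45).

Run:
```python
from fit import *
obs.pop(4); q=least_squares(f,[615,125,-.08],loss="soft_l1",x_scale=[100,100,.1]);print("guard no post",q.x,np.round(f(q.x).reshape(-1,2),1).tolist())
A=lambda u,v:(365+u/4,130+v/4);B=lambda u,v:(125+(u-280)/3,180+v/3)
R=[(-55,0,13),(55,0,13),(330,0,13),(330,-55,9)]
ob=[(md,A(238,18),R[0]),(md,A(211,120),R[1]),(md,A(130,408),R[2]),(md,A(35,385),R[3]),(ms,B(315,278),R[0]),(ms,B(450,192),R[1]),(ms,B(720,22),R[2]),(ms,B(770,45),R[3])]
g=lambda p:np.concatenate([proj(m,W(p,X))-np.array(o) for m,o,X in ob])
s=least_squares(g,[500,-300,1.5],loss="soft_l1",x_scale=[100,100,.1]);print("rod",s.x,np.round(g(s.x).reshape(-1,2),1).tolist())
print("grasp +30",W(s.x,(30,0,13)),"balance",W(s.x,(35,0,13)),"G of hook",G(W(s.x,(330,-27,9))))
u=lambda x,y:(x/1.25,y/1.25)
print("peg1",ray(md,*u(480,357)),"peg2",G(ray(ms,*S(575,190),6)),"brush",ray(md,*u(458,420)),"cup",ray(md,*u(330,262)))
```

```text
guard no post [ 6.15043792e+02  1.23761056e+02 -8.75332849e-02] [[-1.7, -0.5], [-1.1, 0.3], [-0.5, -1.0], [0.4, -0.3], [-1.5, -1.2], [0.2, -0.5], [-3.7, 0.8]]
rod [ 444.53575441 -241.93479647    1.58852238] [[-0.2, 2.5], [-0.4, -0.3], [-2.0, -0.4], [-0.2, 0.3], [-1.9, 0.7], [0.5, -1.1], [-0.2, -1.6], [-1.3, -0.9]]
grasp +30 [np.float64(444.0040005563539), np.float64(-211.9395095415978), 13] balance [np.float64(443.9153749148895), np.float64(-206.94029505373322), 13] G of hook [-146.39281742  -48.56427246]
peg1 [4.26448212e+02 2.32263156e+02 1.13686838e-13] peg2 [  4.27270962 207.87201031] brush [429.49833764 354.06873745   0.        ] cup [780.70743582 130.4439784    0.        ]
```

>>> carry_out:
  moves:
    - {"tx":-0.9,"ty":-0.92,"tz":-0.4,"wz":0.25,"gripper":60}
    - {"tx":-0.92,"ty":-0.92,"tz":-0.4}
    - {"tx":-0.92,"ty":-0.92,"tz":-0.4}
    - {"tx":-0.92,"ty":-0.92,"tz":-0.4}
    - {"tx":-0.92,"ty":-0.92,"tz":-0.4}

```text
schema error: expected keys wx, wy, wz, tx, ty, tz, gripper
```

>>> carry_out:
  moves:
    - {"tx":-0.92,"ty":-0.92,"tz":-0.4}
    - {"tx":-0.92,"ty":-0.92,"tz":-0.4}
    - {"tx":-0.92,"ty":-0.92,"tz":-0.4}
    - {"tx":-0.85,"ty":-0.92,"tz":-0.4}
    - {}

```text
schema error: expected keys wx, wy, wz, tx, ty, tz, gripper
```

>>> carry_out:
  moves:
    - {}
    - {}
    - {}

```text
schema error: expected keys wx, wy, wz, tx, ty, tz, gripper
```

Run:
```python
from h import *
m=save("wrist","w1",s=1.25)
print([np.round(proj(m,X)*1.25) for X in[(444.5-.0177*k,-242+k,13) for k in(-55,35,55,150)]])
print(np.round(r.observe()["ee_pos"],1),r.observe()["tool_rot"])
```

```text
[array([204., 493.]), array([190., 420.]), array([187., 402.]), array([170., 312.])]
[649.6   0.  230.7] [-2.22079904e+00 -2.22101962e+00  1.36347569e-03]
```

View pics/w1.png

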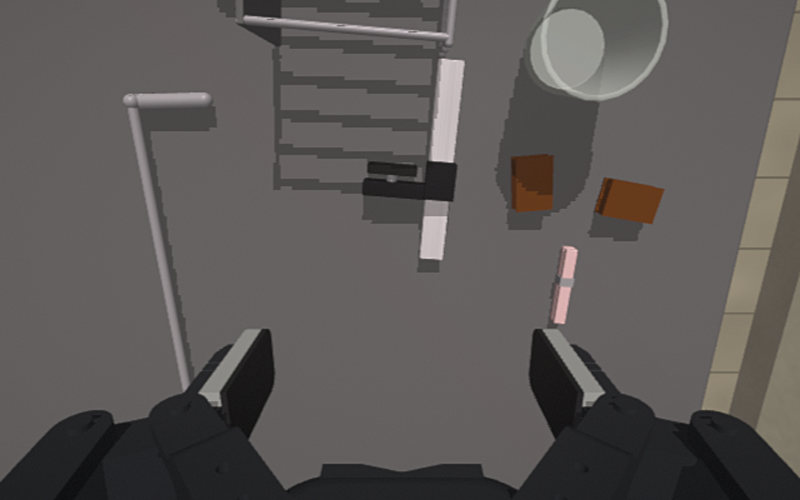

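All moves were refused because every row needs all the keys. This wrist picture is useful anyway. It shows the rod elbow at (130,100), the barb tip at (208,99), the pad's front edge (368,163)–(418,167) and the guard's front top bar (243,20)–(450,40).

Run:
```python
from fit import *
m=r.camera_model("wrist"); c=lambda u,v,z:ray(m,u/1.25,v/1.25,z)
for n,u,v,z in[("elbow",130,100,13),("shaft",186,387,13),("tip",210,99,9),("barL",243,20,82),("barR",450,40,82),("padL",368,162,20),("padR",418,166,20),("railL",439,59,12),("railR",464,62,12),("railBotR",442,260,12)]:
    X=c(u,v,z);print(n,np.round(X,1),np.round(G(X),1))
```

```text
elbow [438.6  88.2  13. ] [-173.3  -51. ]
shaft [ 445.3 -170.2   13. ] [-145.6 -308. ]
tip [499.5  89.1   9. ] [-112.7  -45.2]
barL [555.2 131.1  82. ] [-60.7   1.2]
barR [679.9 120.2  82. ] [64.5  0.5]
padL [623.8  41.3  20. ] [ 15.  -82.7]
padR [663.6  38.2  20. ] [ 54.9 -82.6]
railL [679.  117.8  12. ] [63.8 -1.9]
railR [698.1 115.7  12. ] [83.  -2.5]
railBotR [685.6 -43.3  12. ] [  83.6 -161.9]
```

>>> carry_out:
  moves:
    - {"wx":0,"wy":0,"wz":0.25,"tx":-0.9,"ty":-0.92,"tz":-0.4,"gripper":60}
    - {"wx":0,"wy":0,"wz":0,"tx":-0.92,"ty":-0.92,"tz":-0.4,"gripper":60}
    - {"wx":0,"wy":0,"wz":0,"tx":-0.92,"ty":-0.92,"tz":-0.4,"gripper":60}
    - {"wx":0,"wy":0,"wz":0,"tx":-0.92,"ty":-0.92,"tz":-0.4,"gripper":60}
    - {"wx":0,"wy":0,"wz":0,"tx":-0.92,"ty":-0.92,"tz":-0.4,"gripper":60}

```text
time_s: 0.62
ee_pos: [534.2, -115.9, 180.8]
tool_rot: [2.202, 2.241, -0.0]
wrist_force: [-0.4, -0.4, -0.4]
finger_gap: 0.7
```

>>> carry_out:
  moves:
    - {"wx":0,"wy":0,"wz":0,"tx":-0.92,"ty":-0.92,"tz":-0.4,"gripper":60}
    - {"wx":0,"wy":0,"wz":0,"tx":-0.92,"ty":-0.92,"tz":-0.4,"gripper":60}
    - {"wx":0,"wy":0,"wz":0,"tx":-0.92,"ty":-0.92,"tz":-0.4,"gripper":60}
    - {"wx":0,"wy":0,"wz":0,"tx":-0.88,"ty":-0.92,"tz":-0.4,"gripper":60}
    - {"wx":0,"wy":0,"wz":0,"tx":0,"ty":0,"tz":0,"gripper":60}

```text
time_s: 1.03
ee_pos: [437.5, -211.8, 139.3]
tool_rot: [-2.209, -2.227, 0.009]
wrist_force: [-0.3, -0.5, -0.3]
finger_gap: 0.7
```

>>> carry_out:
  moves:
    - {"wx":0,"wy":0,"wz":0,"tx":0,"ty":0,"tz":0,"gripper":60}
    - {"wx":0,"wy":0,"wz":0,"tx":0,"ty":0,"tz":0,"gripper":60}

```text
time_s: 1.2
ee_pos: [445.1, -206.6, 141.6]
tool_rot: [2.202, 2.24, 0.001]
wrist_force: [0.7, 0.5, 0.4]
finger_gap: 0.703
```

Run:
```python
from h import *
m=save("wrist","w2",s=1.25)
print([np.round(proj(m,X)*1.25) for X in[(444.5-.0177*k,-242+k,26) for k in(-55,35,55)]],np.round(proj(m,(439,80,13))*1.25))
o=r.observe();print(np.round(o["ee_pos"],1),o["tool_rot"],o["wrist_force"])
```

```text
[array([398., 374.]), array([398., 246.]), array([398., 214.])] [ 397. -371.]
[ 445.7 -206.2  141.7] [2.19958556e+00 2.24180507e+00 1.77728667e-03] [ 0.08482913  0.25517036 -0.10343567]
```

View pics/w2.png

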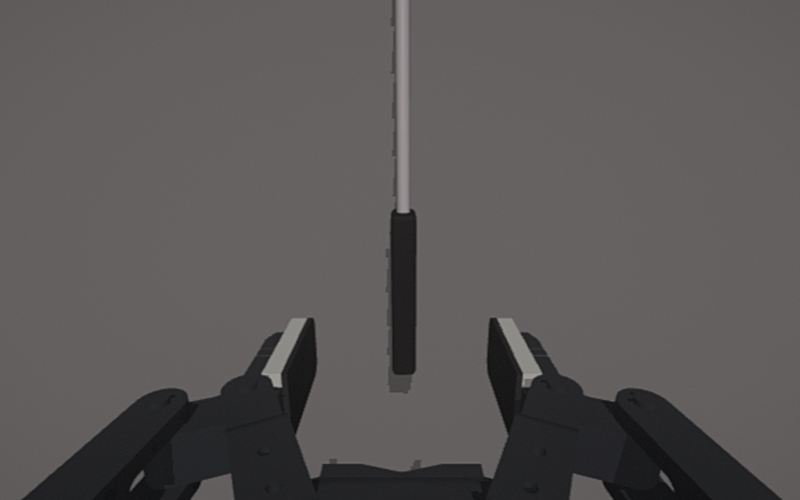

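Only the rod lies under the gripper: handle (403,210)–(403,374), within 2 mm of the prediction. Going down to grip.

>>> carry_out:
  moves:
    - {"wx":0,"wy":0,"wz":0.15,"tx":0.03,"ty":0,"tz":-0.9,"gripper":60}
    - {"wx":0,"wy":0,"wz":0,"tx":0,"ty":0,"tz":-0.9,"gripper":60}
    - {"wx":0,"wy":0,"wz":0,"tx":0,"ty":0,"tz":-0.9,"gripper":60}
    - {"wx":0,"wy":0,"wz":0,"tx":0,"ty":0,"tz":-0.9,"gripper":60}
    - {"wx":0,"wy":0,"wz":0,"tx":0,"ty":0,"tz":-0.9,"gripper":60}

```text
time_s: 1.67
ee_pos: [447.2, -205.7, 28.3]
tool_rot: [2.186, 2.255, 0.002]
wrist_force: [0.9, 0.2, -0.3]
finger_gap: 0.698
```

>>> carry_out:
  moves:
    - {"wx":0,"wy":0,"wz":0,"tx":0,"ty":0,"tz":-0.5,"gripper":60}
    - {"wx":0,"wy":0,"wz":0,"tx":0,"ty":0,"tz":-0.3,"gripper":60}
    - {"wx":0,"wy":0,"wz":0,"tx":0,"ty":0,"tz":-0.15,"gripper":60}
    - {"wx":0,"wy":0,"wz":0,"tx":0,"ty":0,"tz":0,"gripper":60}
    - {"wx":0,"wy":0,"wz":0,"tx":0,"ty":0,"tz":0,"gripper":60}

```text
time_s: 2.08
ee_pos: [446.3, -206.9, 5.7]
tool_rot: [2.188, 2.252, 0.001]
wrist_force: [0.5, -0.7, 0.5]
finger_gap: 0.702
```

>>> carry_out:
  moves:
    - {"wx":0,"wy":0,"wz":0,"tx":0,"ty":0,"tz":0,"gripper":30}
    - {"wx":0,"wy":0,"wz":0,"tx":0,"ty":0,"tz":0,"gripper":20}
    - {"wx":0,"wy":0,"wz":0,"tx":0,"ty":0,"tz":0,"gripper":5}
    - {"wx":0,"wy":0,"wz":0,"tx":0,"ty":0,"tz":0,"gripper":5}
    - {"wx":0,"wy":0,"wz":0,"tx":0,"ty":0,"tz":0,"gripper":5}

```text
time_s: 2.5
ee_pos: [445.9, -207.2, 5.9]
tool_rot: [2.189, 2.251, 0.001]
wrist_force: [-0.3, -0.1, 5.6]
finger_gap: 0.172
```

>>> carry_out:
  moves:
    - {"wx":0,"wy":0,"wz":0,"tx":0,"ty":0,"tz":0,"gripper":5}
    - {"wx":0,"wy":0,"wz":0,"tx":0,"ty":0,"tz":0,"gripper":5}
    - {"wx":0,"wy":0,"wz":0,"tx":0,"ty":0,"tz":0,"gripper":5}

```text
time_s: 2.75
ee_pos: [445.8, -207.2, 5.9]
tool_rot: [2.19, 2.251, 0.001]
wrist_force: [-0.6, 0.8, 6.2]
finger_gap: 0.173
```

>>> carry_out:
  moves:
    - {"wx":0,"wy":0,"wz":0,"tx":0,"ty":0,"tz":0.3,"gripper":5}
    - {"wx":0,"wy":0,"wz":0,"tx":0,"ty":0,"tz":0.5,"gripper":5}
    - {"wx":0,"wy":0,"wz":0,"tx":0,"ty":0,"tz":0.5,"gripper":5}
    - {"wx":0,"wy":0,"wz":0,"tx":0,"ty":0,"tz":0.3,"gripper":5}
    - {"wx":0,"wy":0,"wz":0,"tx":0,"ty":0,"tz":0,"gripper":5}

```text
time_s: 3.17
ee_pos: [446.3, -207.4, 46.6]
tool_rot: [2.188, 2.25, 0.002]
wrist_force: [0.8, -0.1, -2.1]
finger_gap: 0.171
```

>>> carry_out:
  moves:
    - {"wx":0,"wy":0,"wz":-0.3,"tx":0.4,"ty":0,"tz":0,"gripper":5}
    - {"wx":0,"wy":0,"wz":-0.3,"tx":0.6,"ty":0,"tz":0,"gripper":5}
    - {"wx":0,"wy":0,"wz":-0.3,"tx":0.6,"ty":0,"tz":0,"gripper":5}
    - {"wx":0,"wy":0,"wz":-0.3,"tx":0.6,"ty":0,"tz":0,"gripper":5}
    - {"wx":0,"wy":0,"wz":-0.3,"tx":0.6,"ty":0,"tz":0,"gripper":5}

```text
time_s: 3.58
ee_pos: [516.1, -206.5, 44.0]
tool_rot: [-2.306, -2.132, 0.001]
wrist_force: [1.3, -0.2, -2.3]
finger_gap: 0.171
```

>>> carry_out:
  moves:
    - {"wx":0,"wy":0,"wz":-0.08,"tx":0.6,"ty":0,"tz":0,"gripper":5}
    - {"wx":0,"wy":0,"wz":0,"tx":0.6,"ty":0,"tz":0,"gripper":5}
    - {"wx":0,"wy":0,"wz":0,"tx":0.6,"ty":0,"tz":0,"gripper":5}
    - {"wx":0,"wy":0,"wz":0,"tx":0.45,"ty":-0.04,"tz":0,"gripper":5}
    - {"wx":0,"wy":0,"wz":0,"tx":0,"ty":0,"tz":0,"gripper":5}

```text
time_s: 4.0
ee_pos: [574.6, -207.0, 44.1]
tool_rot: [2.309, 2.129, 0.002]
wrist_force: [0.1, -0.6, -2.4]
finger_gap: 0.175
```

>>> carry_out:
  moves:
    - {"wx":0,"wy":0,"wz":0,"tx":0,"ty":0,"tz":0,"gripper":5}
    - {"wx":0,"wy":0,"wz":0,"tx":0,"ty":0,"tz":0,"gripper":5}

```text
time_s: 4.17
ee_pos: [570.2, -207.8, 44.1]
tool_rot: [-2.31, -2.126, 0.002]
wrist_force: [0.0, -0.4, -2.5]
finger_gap: 0.175
```

Run:
```python
from h import *
m=save("side","s2"); a=cv2.imread("pics/s2_full.png")[150:310,240:400];cv2.imwrite("pics/s2c.png",cv2.resize(a,None,fx=3.7,fy=3.7,interpolation=2))
save("scene","sc2"); b=cv2.imread("pics/sc2_full.png")[120:280,200:460]
b=cv2.resize(b,None,fx=3,fy=3,interpolation=2);cv2.imwrite("pics/sc2c.png",b)
o=r.observe();print(np.round(o["ee_pos"],1),o["tool_rot"],o["wrist_force"],o["torque"])
```

```text
[ 570.3 -208.    44.6] [-2.31082313e+00 -2.12640554e+00  1.60452246e-03] [ 0.26063859 -0.33308801 -2.26229964] [-0.00442395  0.01225179 -0.02342028]
```

View pics/sc2c.png

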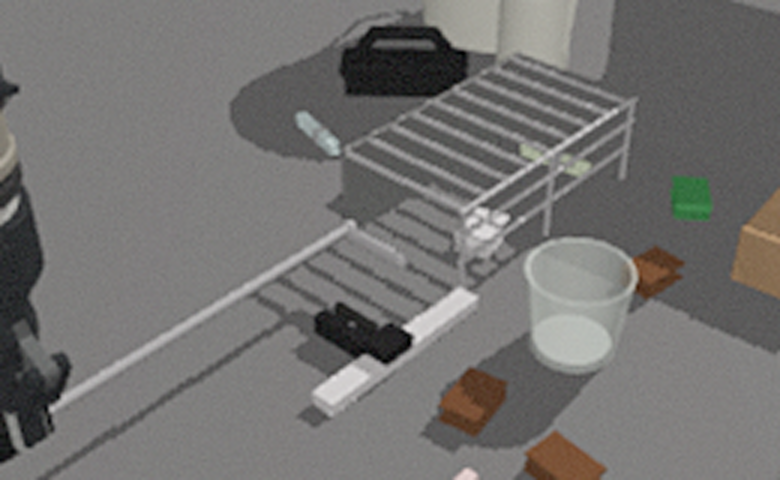

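The rod is held level, with its elbow at (352,228), barb tip at (403,262) and the clip at (482,232). Checking these against the calibration.

Run:
```python
from fit import *
s=lambda u,v:(200+u/3,120+v/3)
for n,u,v,z in[("elbow",351,228,51.5),("tip",402,261,47.5)]:
    X=ray(ms,*s(u,v),z);print(n,X,G(X))
for c in[(20,75,8),(-3,94,16),(42,55,16),(29,100,16),(14,49,16)]:
    q=proj(ms,W(p,c));print(c,np.round((q-[200,120])*3))
```

```text
elbow [598.85880324  84.15324246  51.5       ] [-13.30646135 -42.01840708]
tip [653.06339917  78.83125117  47.5       ] [ 41.15166446 -42.8983756 ]
(20, 75, 8) [477. 226.]
(-3, 94, 16) [471. 198.]
(42, 55, 16) [483. 239.]
(29, 100, 16) [504. 209.]
(14, 49, 16) [452. 228.]
```

View pics/s2c.png

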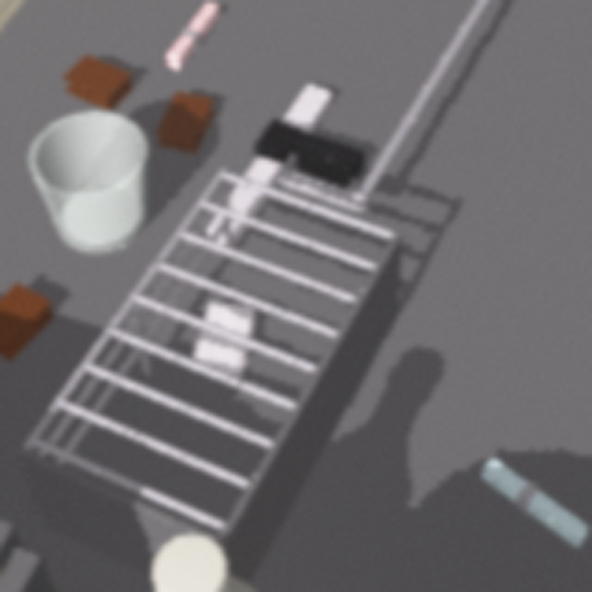

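Elbow at guard (-13,-42) and 38 mm lifted, as planned. The clip prediction agrees between cameras to within a few mm. Reaching in above the clip.

>>> carry_out:
  moves:
    - {"wx":0,"wy":0,"wz":0,"tx":0.04,"ty":0.5,"tz":0,"gripper":5}
    - {"wx":0,"wy":0,"wz":0,"tx":0.07,"ty":0.8,"tz":0,"gripper":5}
    - {"wx":0,"wy":0,"wz":0,"tx":0.07,"ty":0.8,"tz":0,"gripper":5}
    - {"wx":0,"wy":0,"wz":0,"tx":0.07,"ty":0.8,"tz":0,"gripper":5}
    - {"wx":0,"wy":0,"wz":0,"tx":0.07,"ty":0.8,"tz":0,"gripper":5}

```text
time_s: 4.68
ee_pos: [579.1, -113.5, 45.2]
tool_rot: [-2.311, -2.128, -0.001]
wrist_force: [-0.5, 1.1, -1.6]
finger_gap: 0.174
```

>>> carry_out:
  moves:
    - {"wx":0,"wy":0,"wz":0,"tx":0.07,"ty":0.8,"tz":0,"gripper":5}
    - {"wx":0,"wy":0,"wz":0,"tx":0.07,"ty":0.8,"tz":0,"gripper":5}
    - {"wx":0,"wy":0,"wz":0,"tx":0.07,"ty":0.8,"tz":0,"gripper":5}
    - {"wx":0,"wy":0,"wz":0,"tx":0.05,"ty":0.5,"tz":0,"gripper":5}
    - {"wx":0,"wy":0,"wz":0,"tx":0,"ty":0,"tz":0,"gripper":5}

```text
time_s: 5.1
ee_pos: [586.1, -37.8, 45.2]
tool_rot: [-2.303, -2.134, -0.003]
wrist_force: [0.1, 0.9, -1.8]
finger_gap: 0.17
```

>>> carry_out:
  moves:
    - {"wx":0,"wy":0,"wz":0,"tx":0,"ty":0,"tz":0,"gripper":5}
    - {"wx":0,"wy":0,"wz":0,"tx":0,"ty":0,"tz":0,"gripper":5}

```text
time_s: 5.27
ee_pos: [585.7, -44.6, 45.2]
tool_rot: [2.312, 2.126, -0.001]
wrist_force: [0.7, -0.4, -2.1]
finger_gap: 0.171
```

Run:
```python
from h import *
m=save("side","s3"); a=cv2.imread("pics/s3_full.png")[190:300,245:355];a=cv2.resize(a,None,fx=5,fy=5,interpolation=2);cv2.imwrite("pics/s3c.png",a)
o=r.observe();print(np.round(o["ee_pos"],1),o["tool_rot"],o["wrist_force"],o["torque"])
```

```text
[585.7 -45.1  45.2] [ 2.31294055e+00  2.12461311e+00 -1.44043721e-03] [-0.7551717  -0.57087545 -2.13659293] [-0.0131364   0.04494256 -0.03964016]
```

View pics/s3c.png

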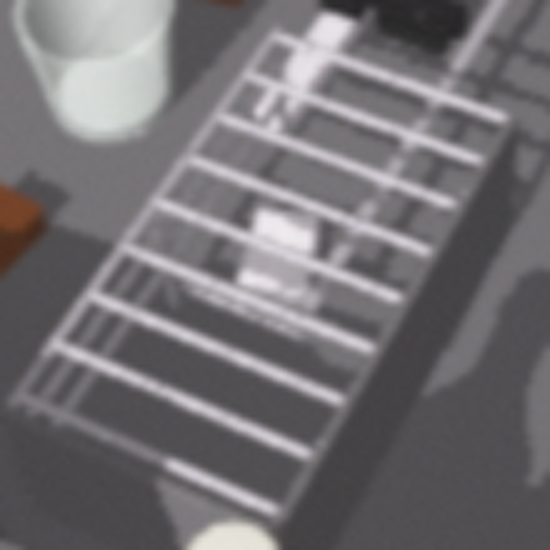

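The barb is at about (190,285)–(300,332), behind the clip, which is at (278,252).

Run:
```python
from fit import *
s=lambda u,v:(245+u/5,190+v/5)
for n,u,v,z in[("tip",188,285,47.5),("elb",305,332,50),("mid",250,308,48),("c1",256,208,16),("c2",315,218,16),("c3",307,300,16),("c4",240,285,16)]:
    X=ray(md,*s(u,v),z);print(n,np.round(X),np.round(G(X)))
```

```text
tip [664. 247.  48.] [ 38. 126.]
elb [604. 253.  50.] [-22. 126.]
mid [632. 249.  48.] [  7. 125.]
c1 [665. 176.  16.] [45. 55.]
c2 [636. 172.  16.] [16. 48.]
c3 [620. 217.  16.] [-3. 92.]
c4 [653. 220.  16.] [30. 98.]
```

The barb is at y≈125 and the clip's rear edge at y≤98–100. Lowering behind it.

>>> carry_out:
  moves:
    - {"wx":0,"wy":0,"wz":0,"tx":0,"ty":0,"tz":-0.3,"gripper":5}
    - {"wx":0,"wy":0,"wz":0,"tx":0,"ty":0,"tz":-0.4,"gripper":5}
    - {"wx":0,"wy":0,"wz":0,"tx":0,"ty":0,"tz":-0.4,"gripper":5}
    - {"wx":0,"wy":0,"wz":0,"tx":0,"ty":0,"tz":-0.3,"gripper":5}
    - {"wx":0,"wy":0,"wz":0,"tx":0,"ty":0,"tz":-0.1,"gripper":5}

```text
time_s: 5.73
ee_pos: [584.4, -43.2, 5.9]
tool_rot: [-2.309, -2.126, 0.005]
wrist_force: [-5.9, 0.7, 13.0]
finger_gap: 0.171
```

>>> carry_out:
  moves:
    - {"wx":0,"wy":0,"wz":0,"tx":0,"ty":0,"tz":0,"gripper":5}
    - {"wx":0,"wy":0,"wz":0,"tx":0,"ty":0,"tz":0,"gripper":5}
    - {"wx":0,"wy":0,"wz":0,"tx":0,"ty":0,"tz":0,"gripper":5}

```text
time_s: 5.98
ee_pos: [586.2, -43.0, 7.5]
tool_rot: [2.311, 2.128, 0.0]
wrist_force: [-0.2, 0.3, -1.2]
finger_gap: 0.175
```

>>> carry_out:
  moves:
    - {"wx":0,"wy":0,"wz":0,"tx":-0.01,"ty":-0.1,"tz":0,"gripper":5}
    - {"wx":0,"wy":0,"wz":0,"tx":-0.01,"ty":-0.1,"tz":0,"gripper":5}
    - {"wx":0,"wy":0,"wz":0,"tx":-0.01,"ty":-0.1,"tz":0,"gripper":5}
    - {"wx":0,"wy":0,"wz":0,"tx":-0.01,"ty":-0.1,"tz":0,"gripper":5}
    - {"wx":0,"wy":0,"wz":0,"tx":-0.01,"ty":-0.1,"tz":0,"gripper":5}

```text
time_s: 6.4
ee_pos: [584.8, -55.9, 7.7]
tool_rot: [2.311, 2.128, 0.0]
wrist_force: [0.1, 0.7, -2.3]
finger_gap: 0.173
```

>>> carry_out:
  moves:
    - {"wx":0,"wy":0,"wz":0,"tx":-0.01,"ty":-0.1,"tz":0,"gripper":5}
    - {"wx":0,"wy":0,"wz":0,"tx":-0.01,"ty":-0.1,"tz":0,"gripper":5}
    - {"wx":0,"wy":0,"wz":0,"tx":-0.01,"ty":-0.1,"tz":0,"gripper":5}
    - {"wx":0,"wy":0,"wz":0,"tx":-0.01,"ty":-0.1,"tz":0,"gripper":5}
    - {"wx":0,"wy":0,"wz":0,"tx":-0.01,"ty":-0.1,"tz":0,"gripper":5}

```text
time_s: 6.82
ee_pos: [583.5, -68.1, 7.6]
tool_rot: [2.311, 2.128, 0.0]
wrist_force: [-0.1, -0.1, -2.3]
finger_gap: 0.175
```

>>> carry_out:
  moves:
    - {"wx":0,"wy":0,"wz":0,"tx":-0.01,"ty":-0.1,"tz":0,"gripper":5}
    - {"wx":0,"wy":0,"wz":0,"tx":0,"ty":-0.1,"tz":0,"gripper":5}
    - {"wx":0,"wy":0,"wz":0,"tx":0,"ty":-0.1,"tz":0,"gripper":5}
    - {"wx":0,"wy":0,"wz":0,"tx":0.01,"ty":-0.12,"tz":0,"gripper":5}
    - {"wx":0,"wy":0,"wz":0,"tx":0.01,"ty":-0.12,"tz":0,"gripper":5}

```text
time_s: 7.23
ee_pos: [583.8, -81.7, 7.6]
tool_rot: [2.311, 2.128, 0.0]
wrist_force: [0.1, -0.0, -1.3]
finger_gap: 0.173
```

>>> carry_out:
  moves:
    - {"wx":0,"wy":0,"wz":0,"tx":0.01,"ty":-0.16,"tz":0,"gripper":5}
    - {"wx":0,"wy":0,"wz":0,"tx":0.01,"ty":-0.16,"tz":0,"gripper":5}
    - {"wx":0,"wy":0,"wz":0,"tx":0.01,"ty":-0.16,"tz":0,"gripper":5}
    - {"wx":0,"wy":0,"wz":0,"tx":0.01,"ty":-0.16,"tz":0,"gripper":5}
    - {"wx":0,"wy":0,"wz":0,"tx":0.01,"ty":-0.16,"tz":0,"gripper":5}

```text
time_s: 7.65
ee_pos: [585.0, -101.9, 7.6]
tool_rot: [2.311, 2.128, 0.0]
wrist_force: [0.8, -0.0, -0.3]
finger_gap: 0.174
```

>>> carry_out:
  moves:
    - {"wx":0,"wy":0,"wz":0,"tx":0.01,"ty":-0.16,"tz":0,"gripper":5}
    - {"wx":0,"wy":0,"wz":0,"tx":0.01,"ty":-0.16,"tz":0,"gripper":5}
    - {"wx":0,"wy":0,"wz":0,"tx":0.01,"ty":-0.16,"tz":0,"gripper":5}
    - {"wx":0,"wy":0,"wz":0,"tx":0.01,"ty":-0.16,"tz":0,"gripper":5}
    - {"wx":0,"wy":0,"wz":0,"tx":0.01,"ty":-0.16,"tz":0,"gripper":5}

```text
time_s: 8.07
ee_pos: [586.3, -121.9, 7.6]
tool_rot: [2.311, 2.128, 0.0]
wrist_force: [-0.0, -0.2, -1.9]
finger_gap: 0.172
```

>>> carry_out:
  moves:
    - {"wx":0,"wy":0,"wz":0,"tx":0.0,"ty":-0.16,"tz":0,"gripper":5}
    - {"wx":0,"wy":0,"wz":0,"tx":0.0,"ty":-0.16,"tz":0,"gripper":5}
    - {"wx":0,"wy":0,"wz":0,"tx":0.0,"ty":-0.16,"tz":0,"gripper":5}
    - {"wx":0,"wy":0,"wz":0,"tx":0.0,"ty":-0.16,"tz":0,"gripper":5}
    - {"wx":0,"wy":0,"wz":0,"tx":0.0,"ty":-0.1,"tz":0,"gripper":5}

```text
time_s: 8.48
ee_pos: [586.2, -140.8, 7.6]
tool_rot: [2.311, 2.127, -0.0]
wrist_force: [-0.7, -0.8, -2.5]
finger_gap: 0.174
```

>>> carry_out:
  moves:
    - {"wx":0,"wy":0,"wz":0,"tx":0,"ty":0,"tz":0,"gripper":5}
    - {"wx":0,"wy":0,"wz":0,"tx":0,"ty":0,"tz":0,"gripper":5}

```text
time_s: 8.65
ee_pos: [586.3, -140.2, 7.6]
tool_rot: [2.311, 2.128, 0.0]
wrist_force: [-0.1, 0.6, -2.7]
finger_gap: 0.172
```

Run:
```python
from h import *
m=save("side","s4"); a=cv2.imread("pics/s4_full.png")[170:280,270:400];a=cv2.resize(a,None,fx=5,fy=5,interpolation=2);cv2.imwrite("pics/s4c.png",a)
o=r.observe();print(np.round(o["ee_pos"],1),o["tool_rot"],o["wrist_force"],o["torque"])
```

```text
[ 586.3 -139.9    7.6] [-2.31095353e+00 -2.12811934e+00 -2.77073384e-04] [-0.64652958  0.15516071 -2.00486362] [-0.03050149  0.0410094  -0.01642847]
```

View pics/s4c.png

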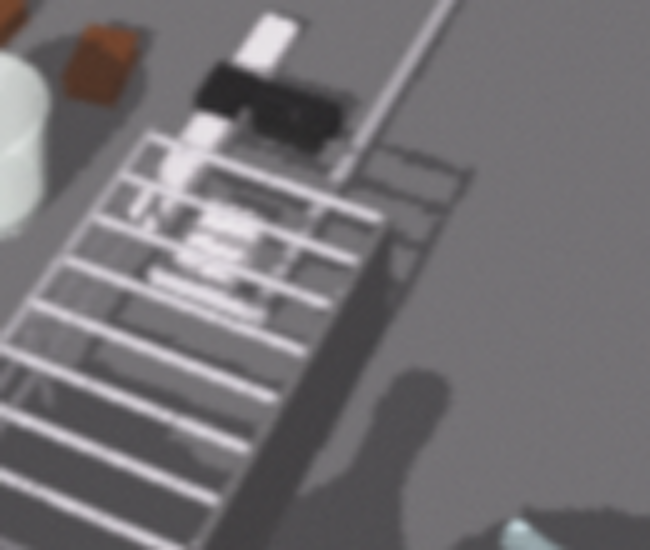

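The clip is hooked and square to the barb, which runs (150,272)–(265,318), and it's in line with the pad. Pulling on towards the stop.

>>> carry_out:
  moves:
    - {"wx":0,"wy":0,"wz":0,"tx":-0.01,"ty":-0.08,"tz":0,"gripper":5}
    - {"wx":0,"wy":0,"wz":0,"tx":-0.01,"ty":-0.12,"tz":0,"gripper":5}
    - {"wx":0,"wy":0,"wz":0,"tx":-0.01,"ty":-0.16,"tz":0,"gripper":5}
    - {"wx":0,"wy":0,"wz":0,"tx":-0.01,"ty":-0.16,"tz":0,"gripper":5}
    - {"wx":0,"wy":0,"wz":0,"tx":-0.01,"ty":-0.16,"tz":0,"gripper":5}

```text
time_s: 9.12
ee_pos: [585.0, -157.6, 7.6]
tool_rot: [2.311, 2.128, 0.0]
wrist_force: [0.1, 0.3, -1.6]
finger_gap: 0.171
```

>>> carry_out:
  moves:
    - {"wx":0,"wy":0,"wz":0,"tx":-0.01,"ty":-0.16,"tz":0,"gripper":5}
    - {"wx":0,"wy":0,"wz":0,"tx":-0.01,"ty":-0.16,"tz":0,"gripper":5}
    - {"wx":0,"wy":0,"wz":0,"tx":-0.01,"ty":-0.16,"tz":0,"gripper":5}
    - {"wx":0,"wy":0,"wz":0,"tx":-0.01,"ty":-0.16,"tz":0,"gripper":5}
    - {"wx":0,"wy":0,"wz":0,"tx":-0.01,"ty":-0.16,"tz":0,"gripper":5}

```text
time_s: 9.53
ee_pos: [583.7, -177.4, 7.6]
tool_rot: [2.311, 2.128, 0.0]
wrist_force: [0.2, -0.1, -1.8]
finger_gap: 0.173
```

>>> carry_out:
  moves:
    - {"wx":0,"wy":0,"wz":0,"tx":-0.01,"ty":-0.14,"tz":0,"gripper":5}
    - {"wx":0,"wy":0,"wz":0,"tx":-0.01,"ty":-0.1,"tz":0,"gripper":5}
    - {"wx":0,"wy":0,"wz":0,"tx":0,"ty":-0.06,"tz":0,"gripper":5}
    - {"wx":0,"wy":0,"wz":0,"tx":0,"ty":-0.04,"tz":0,"gripper":5}
    - {"wx":0,"wy":0,"wz":0,"tx":0,"ty":0,"tz":0,"gripper":5}

```text
time_s: 9.95
ee_pos: [583.3, -185.7, 7.6]
tool_rot: [2.311, 2.128, -0.0]
wrist_force: [-0.5, 0.2, -2.4]
finger_gap: 0.17
```

>>> carry_out:
  moves:
    - {"wx":0,"wy":0,"wz":0,"tx":0,"ty":-0.04,"tz":0,"gripper":5}
    - {"wx":0,"wy":0,"wz":0,"tx":0,"ty":-0.04,"tz":0,"gripper":5}
    - {"wx":0,"wy":0,"wz":0,"tx":0,"ty":0,"tz":0,"gripper":5}

```text
time_s: 10.2
ee_pos: [583.3, -187.6, 7.6]
tool_rot: [2.311, 2.128, -0.0]
wrist_force: [0.4, 0.1, -2.2]
finger_gap: 0.172
```

>>> carry_out:
  moves:
    - {"wx":0,"wy":0,"wz":0,"tx":0,"ty":-0.06,"tz":0,"gripper":5}
    - {"wx":0,"wy":0,"wz":0,"tx":-0.01,"ty":-0.06,"tz":0,"gripper":5}
    - {"wx":0,"wy":0,"wz":0,"tx":0,"ty":-0.06,"tz":0,"gripper":5}
    - {"wx":0,"wy":0,"wz":0,"tx":-0.01,"ty":-0.06,"tz":0,"gripper":5}
    - {"wx":0,"wy":0,"wz":0,"tx":0,"ty":0,"tz":0,"gripper":5}

```text
time_s: 10.62
ee_pos: [582.7, -194.1, 7.6]
tool_rot: [2.311, 2.127, -0.0]
wrist_force: [0.2, -0.2, -0.9]
finger_gap: 0.17
```

>>> carry_out:
  moves:
    - {"wx":0,"wy":0,"wz":0,"tx":0,"ty":-0.04,"tz":0,"gripper":5}
    - {"wx":0,"wy":0,"wz":0,"tx":0,"ty":-0.04,"tz":0,"gripper":5}
    - {"wx":0,"wy":0,"wz":0,"tx":0,"ty":0,"tz":0,"gripper":5}

```text
time_s: 10.87
ee_pos: [582.7, -195.8, 7.6]
tool_rot: [2.311, 2.128, -0.0]
wrist_force: [-0.3, -1.0, -2.1]
finger_gap: 0.172
```

>>> carry_out:
  moves:
    - {"wx":0,"wy":0,"wz":0,"tx":0,"ty":-0.04,"tz":0,"gripper":5}
    - {"wx":0,"wy":0,"wz":0,"tx":0,"ty":-0.04,"tz":0,"gripper":5}
    - {"wx":0,"wy":0,"wz":0,"tx":0,"ty":0,"tz":0,"gripper":5}

```text
time_s: 11.12
ee_pos: [582.7, -197.8, 7.6]
tool_rot: [2.311, 2.128, -0.0]
wrist_force: [-0.7, -0.0, -1.4]
finger_gap: 0.173
```

Still no contact; feeling forward 1 mm at a time.

>>> carry_out:
  moves:
    - {"wx":0,"wy":0,"wz":0,"tx":0,"ty":-0.04,"tz":0,"gripper":5}
    - {"wx":0,"wy":0,"wz":0,"tx":0,"ty":0,"tz":0,"gripper":5}

```text
time_s: 11.28
ee_pos: [582.8, -198.7, 7.6]
tool_rot: [2.311, 2.128, -0.0]
wrist_force: [-0.9, -0.7, -2.5]
finger_gap: 0.176
```

>>> carry_out:
  moves:
    - {"wx":0,"wy":0,"wz":0,"tx":0,"ty":-0.04,"tz":0,"gripper":5}
    - {"wx":0,"wy":0,"wz":0,"tx":0,"ty":0,"tz":0,"gripper":5}

```text
time_s: 11.45
ee_pos: [582.8, -199.7, 7.6]
tool_rot: [2.311, 2.128, -0.0]
wrist_force: [0.1, 0.6, -1.7]
finger_gap: 0.172
```

>>> carry_out:
  moves:
    - {"wx":0,"wy":0,"wz":0,"tx":0,"ty":-0.04,"tz":0,"gripper":5}
    - {"wx":0,"wy":0,"wz":0,"tx":0,"ty":0,"tz":0,"gripper":5}

```text
time_s: 11.62
ee_pos: [582.8, -200.7, 7.6]
tool_rot: [2.311, 2.128, -0.0]
wrist_force: [-0.2, -0.2, -2.7]
finger_gap: 0.174
```

>>> carry_out:
  moves:
    - {"wx":0,"wy":0,"wz":0,"tx":0,"ty":-0.04,"tz":0,"gripper":5}
    - {"wx":0,"wy":0,"wz":0,"tx":0,"ty":0,"tz":0,"gripper":5}

```text
time_s: 11.78
ee_pos: [582.8, -201.1, 7.5]
tool_rot: [-2.31, -2.128, -0.001]
wrist_force: [0.0, 1.2, -2.2]
finger_gap: 0.173
```

>>> carry_out:
  moves:
    - {"wx":0,"wy":0,"wz":0,"tx":0,"ty":-0.04,"tz":0,"gripper":5}
    - {"wx":0,"wy":0,"wz":0,"tx":0,"ty":0,"tz":0,"gripper":5}

```text
time_s: 11.95
ee_pos: [582.9, -201.5, 7.5]
tool_rot: [-2.31, -2.128, -0.001]
wrist_force: [0.8, 2.7, -3.1]
finger_gap: 0.172
```

Contact at -200.7, and the force is rising. Continuing.

>>> carry_out:
  moves:
    - {"wx":0,"wy":0,"wz":0,"tx":0,"ty":-0.05,"tz":0,"gripper":5}
    - {"wx":0,"wy":0,"wz":0,"tx":0,"ty":0,"tz":0,"gripper":5}

```text
time_s: 12.12
ee_pos: [583.1, -202.2, 7.5]
tool_rot: [-2.309, -2.128, -0.002]
wrist_force: [1.0, 4.4, -2.3]
finger_gap: 0.173
```

>>> carry_out:
  moves:
    - {"wx":0,"wy":0,"wz":0,"tx":0,"ty":-0.05,"tz":0,"gripper":5}
    - {"wx":0,"wy":0,"wz":0,"tx":0,"ty":0,"tz":0,"gripper":5}

```text
time_s: 12.28
ee_pos: [583.2, -202.6, 7.4]
tool_rot: [-2.308, -2.128, -0.003]
wrist_force: [0.3, 7.2, -1.7]
finger_gap: 0.173
```

>>> carry_out:
  moves:
    - {"wx":0,"wy":0,"wz":0,"tx":0,"ty":-0.03,"tz":0,"gripper":5}
    - {"wx":0,"wy":0,"wz":0,"tx":0,"ty":0,"tz":0,"gripper":5}
    - {"wx":0,"wy":0,"wz":0,"tx":0,"ty":0,"tz":0,"gripper":5}
    - {"wx":0,"wy":0,"wz":0,"tx":0,"ty":0,"tz":0,"gripper":5}
    - {"wx":0,"wy":0,"wz":0,"tx":0,"ty":0,"tz":0,"gripper":5}

```text
time_s: 12.7
ee_pos: [583.3, -202.8, 7.3]
tool_rot: [-2.307, -2.129, -0.003]
wrist_force: [1.0, 7.0, -2.6]
finger_gap: 0.17
```

>>> carry_out:
  moves:
    - {"wx":0,"wy":0,"wz":0,"tx":0,"ty":0,"tz":0,"gripper":5}
    - {"wx":0,"wy":0,"wz":0,"tx":0,"ty":0,"tz":0,"gripper":5}
    - {"wx":0,"wy":0,"wz":0,"tx":0,"ty":0,"tz":0,"gripper":5}
    - {"wx":0,"wy":0,"wz":0,"tx":0,"ty":0,"tz":0,"gripper":5}
    - {"wx":0,"wy":0,"wz":0,"tx":0,"ty":0,"tz":0,"gripper":5}

```text
time_s: 13.12
ee_pos: [583.4, -202.8, 7.4]
tool_rot: [-2.307, -2.129, -0.004]
wrist_force: [1.9, 6.3, -2.4]
finger_gap: 0.175
```

>>> carry_out:
  moves:
    - {"wx":0,"wy":0,"wz":0,"tx":0,"ty":0,"tz":0,"gripper":5}
    - {"wx":0,"wy":0,"wz":0,"tx":0,"ty":0,"tz":0,"gripper":5}
    - {"wx":0,"wy":0,"wz":0,"tx":0,"ty":0,"tz":0,"gripper":5}
    - {"wx":0,"wy":0,"wz":0,"tx":0,"ty":0,"tz":0,"gripper":5}
    - {"wx":0,"wy":0,"wz":0,"tx":0,"ty":0,"tz":0,"gripper":5}

```text
time_s: 13.53
ee_pos: [583.3, -202.8, 7.3]
tool_rot: [-2.307, -2.129, -0.004]
wrist_force: [1.7, 8.0, -1.8]
finger_gap: 0.172
```

Run:
```python
from h import *
m=save("side","s5"); a=cv2.imread("pics/s5_full.png")[160:270,270:400];a=cv2.resize(a,None,fx=5,fy=5,interpolation=2);cv2.imwrite("pics/s5c.png",a)
for i in range(6):
    r.read_camera("scene");o=r.observe();print(np.round(o["ee_pos"],1),np.round(o["wrist_force"],1))
```

```text
[ 583.4 -202.8    7.3] [ 0.7  6.9 -2.2]
[ 583.3 -202.8    7.4] [ 0.9  6.  -2.1]
[ 583.3 -202.8    7.3] [ 1.3  6.4 -2.6]
[ 583.3 -202.8    7.3] [ 0.5  6.5 -2.3]
[ 583.3 -202.8    7.4] [ 2.1  6.3 -2.5]
[ 583.3 -202.8    7.3] [ 1.6  6.7 -2.3]
```

View pics/s5c.png

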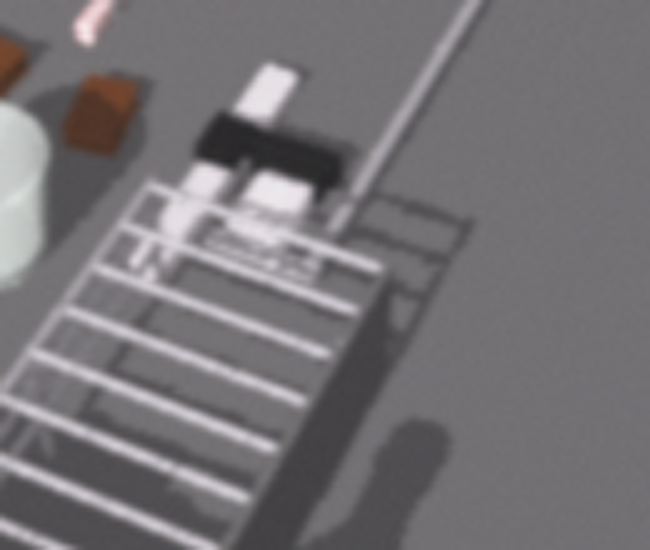

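The clip bears on the pad. It is at (275,200) between pad and barb, with about 6.6 N average. Raising to about 8 N and holding.

>>> carry_out:
  moves:
    - {"wx":0,"wy":0,"wz":0,"tx":0,"ty":-0.04,"tz":0,"gripper":5}
    - {"wx":0,"wy":0,"wz":0,"tx":0,"ty":0,"tz":0,"gripper":5}
    - {"wx":0,"wy":0,"wz":0,"tx":0,"ty":0,"tz":0,"gripper":5}
    - {"wx":0,"wy":0,"wz":0,"tx":0,"ty":0,"tz":0,"gripper":5}
    - {"wx":0,"wy":0,"wz":0,"tx":0,"ty":0,"tz":0,"gripper":5}

```text
time_s: 14.3
ee_pos: [583.4, -203.1, 7.3]
tool_rot: [-2.307, -2.129, -0.004]
wrist_force: [1.4, 8.3, -2.2]
finger_gap: 0.172
```

>>> carry_out:
  moves:
    - {"wx":0,"wy":0,"wz":0,"tx":0,"ty":0,"tz":0,"gripper":5}
    - {"wx":0,"wy":0,"wz":0,"tx":0,"ty":0,"tz":0,"gripper":5}
    - {"wx":0,"wy":0,"wz":0,"tx":0,"ty":0,"tz":0,"gripper":5}
    - {"wx":0,"wy":0,"wz":0,"tx":0,"ty":0,"tz":0,"gripper":5}
    - {"wx":0,"wy":0,"wz":0,"tx":0,"ty":0,"tz":0,"gripper":5}

```text
time_s: 14.72
ee_pos: [583.4, -203.1, 7.3]
tool_rot: [-2.307, -2.129, -0.004]
wrist_force: [0.4, 7.5, -2.0]
finger_gap: 0.171
```

>>> carry_out:
  moves:
    - {"wx":0,"wy":0,"wz":0,"tx":0,"ty":0,"tz":0,"gripper":5}
    - {"wx":0,"wy":0,"wz":0,"tx":0,"ty":0,"tz":0,"gripper":5}
    - {"wx":0,"wy":0,"wz":0,"tx":0,"ty":0,"tz":0,"gripper":5}
    - {"wx":0,"wy":0,"wz":0,"tx":0,"ty":0,"tz":0,"gripper":5}
    - {"wx":0,"wy":0,"wz":0,"tx":0,"ty":0,"tz":0,"gripper":5}

```text
time_s: 15.13
ee_pos: [583.5, -203.1, 7.3]
tool_rot: [-2.307, -2.129, -0.004]
wrist_force: [2.8, 7.9, -2.5]
finger_gap: 0.169
```

Run:
```python
from h import *
F=[]
for i in range(12):
    r.read_camera("scene");F.append(r.observe()["wrist_force"])
print(np.mean(F,0),np.min(F,0),np.max(F,0),r.observe()["time_s"])
```

```text
[ 1.55470918  7.82455448 -2.55766172] [ 0.82647945  7.00438405 -3.43779343] [ 2.23505432  8.62090134 -1.88467753] 15.7333
```

Held at 7.8 N mean (7.0–8.6) for over a second. Unhooking now: ease back, then lift.

>>> carry_out:
  moves:
    - {"wx":0,"wy":0,"wz":0,"tx":0,"ty":0.08,"tz":0,"gripper":5}
    - {"wx":0,"wy":0,"wz":0,"tx":0,"ty":0.1,"tz":0,"gripper":5}
    - {"wx":0,"wy":0,"wz":0,"tx":0.01,"ty":0.12,"tz":0,"gripper":5}
    - {"wx":0,"wy":0,"wz":0,"tx":0.01,"ty":0.12,"tz":0,"gripper":5}
    - {"wx":0,"wy":0,"wz":0,"tx":0.01,"ty":0.12,"tz":0,"gripper":5}

```text
time_s: 16.15
ee_pos: [583.3, -194.7, 7.8]
tool_rot: [2.311, 2.125, -0.002]
wrist_force: [0.8, 0.4, -2.0]
finger_gap: 0.173
```

>>> carry_out:
  moves:
    - {"wx":0,"wy":0,"wz":0,"tx":0,"ty":0,"tz":0,"gripper":5}
    - {"wx":0,"wy":0,"wz":0,"tx":0,"ty":0,"tz":0,"gripper":5}

```text
time_s: 16.32
ee_pos: [583.5, -193.7, 7.7]
tool_rot: [2.311, 2.128, -0.0]
wrist_force: [-1.1, 0.1, -1.5]
finger_gap: 0.173
```

>>> carry_out:
  moves:
    - {"wx":0,"wy":0,"wz":0,"tx":0,"ty":0,"tz":0.2,"gripper":5}
    - {"wx":0,"wy":0,"wz":0,"tx":0,"ty":0,"tz":0.4,"gripper":5}
    - {"wx":0,"wy":0,"wz":0,"tx":0,"ty":0,"tz":0.5,"gripper":5}
    - {"wx":0,"wy":0,"wz":0,"tx":0,"ty":0,"tz":0.4,"gripper":5}
    - {"wx":0,"wy":0,"wz":0,"tx":0,"ty":0,"tz":0,"gripper":5}

```text
time_s: 16.73
ee_pos: [586.0, -194.2, 48.7]
tool_rot: [2.307, 2.124, 0.005]
wrist_force: [-0.0, -0.2, -1.4]
finger_gap: 0.174
```

>>> carry_out:
  moves:
    - {"wx":0,"wy":0,"wz":0,"tx":-0.3,"ty":0,"tz":0,"gripper":5}
    - {"wx":0,"wy":0,"wz":0,"tx":-0.6,"ty":0,"tz":0,"gripper":5}
    - {"wx":0,"wy":0,"wz":0,"tx":-0.7,"ty":0,"tz":0,"gripper":5}
    - {"wx":0,"wy":0,"wz":0,"tx":-0.7,"ty":0,"tz":0,"gripper":5}
    - {"wx":0,"wy":0,"wz":0,"tx":-0.7,"ty":0,"tz":0,"gripper":5}

```text
time_s: 17.15
ee_pos: [506.5, -193.0, 44.6]
tool_rot: [-2.31, -2.127, 0.001]
wrist_force: [-0.3, 0.9, -1.5]
finger_gap: 0.172
```

>>> carry_out:
  moves:
    - {"wx":0,"wy":0,"wz":0,"tx":-0.7,"ty":0,"tz":0,"gripper":5}
    - {"wx":0,"wy":0,"wz":0,"tx":-0.7,"ty":0,"tz":0,"gripper":5}
    - {"wx":0,"wy":0,"wz":0,"tx":-0.7,"ty":0,"tz":0,"gripper":5}
    - {"wx":0,"wy":0,"wz":0,"tx":-0.5,"ty":0,"tz":0,"gripper":5}
    - {"wx":0,"wy":0,"wz":0,"tx":0,"ty":0,"tz":0,"gripper":5}

```text
time_s: 17.57
ee_pos: [438.8, -193.0, 44.3]
tool_rot: [-2.31, -2.123, 0.004]
wrist_force: [0.2, 0.2, -1.9]
finger_gap: 0.169
```

>>> carry_out:
  moves:
    - {"wx":0,"wy":0,"wz":0,"tx":0,"ty":0,"tz":0,"gripper":5}
    - {"wx":0,"wy":0,"wz":0,"tx":0,"ty":0,"tz":0,"gripper":5}

```text
time_s: 17.73
ee_pos: [444.5, -193.2, 45.3]
tool_rot: [2.31, 2.128, 0.001]
wrist_force: [-0.1, -0.2, -2.4]
finger_gap: 0.174
```

>>> carry_out:
  moves:
    - {"wx":0,"wy":0,"wz":0,"tx":0,"ty":0,"tz":-0.3,"gripper":5}
    - {"wx":0,"wy":0,"wz":0,"tx":0,"ty":0,"tz":-0.4,"gripper":5}
    - {"wx":0,"wy":0,"wz":0,"tx":0,"ty":0,"tz":-0.35,"gripper":5}
    - {"wx":0,"wy":0,"wz":0,"tx":0,"ty":0,"tz":-0.2,"gripper":5}
    - {"wx":0,"wy":0,"wz":0,"tx":0,"ty":0,"tz":-0.1,"gripper":5}

```text
time_s: 18.15
ee_pos: [442.6, -192.8, 9.7]
tool_rot: [-2.309, -2.127, 0.002]
wrist_force: [-0.1, 0.7, -2.0]
finger_gap: 0.172
```

>>> carry_out:
  moves:
    - {"wx":0,"wy":0,"wz":0,"tx":0,"ty":0,"tz":-0.1,"gripper":5}
    - {"wx":0,"wy":0,"wz":0,"tx":0,"ty":0,"tz":-0.08,"gripper":5}
    - {"wx":0,"wy":0,"wz":0,"tx":0,"ty":0,"tz":-0.04,"gripper":5}
    - {"wx":0,"wy":0,"wz":0,"tx":0,"ty":0,"tz":0,"gripper":5}
    - {"wx":0,"wy":0,"wz":0,"tx":0,"ty":0,"tz":0,"gripper":5}

```text
time_s: 18.57
ee_pos: [443.8, -193.4, 6.1]
tool_rot: [2.31, 2.128, 0.001]
wrist_force: [0.7, -0.6, -1.8]
finger_gap: 0.17
```

>>> carry_out:
  moves:
    - {"wx":0,"wy":0,"wz":0,"tx":0,"ty":0,"tz":0,"gripper":20}
    - {"wx":0,"wy":0,"wz":0,"tx":0,"ty":0,"tz":0,"gripper":30}
    - {"wx":0,"wy":0,"wz":0,"tx":0,"ty":0,"tz":0,"gripper":50}
    - {"wx":0,"wy":0,"wz":0,"tx":0,"ty":0,"tz":0,"gripper":50}
    - {"wx":0,"wy":0,"wz":0,"tx":0,"ty":0,"tz":0,"gripper":50}

```text
time_s: 18.98
ee_pos: [443.7, -193.3, 6.0]
tool_rot: [2.311, 2.128, 0.001]
wrist_force: [-0.3, -0.5, 1.0]
finger_gap: 0.586
```

>>> carry_out:
  moves:
    - {"wx":0,"wy":0,"wz":0,"tx":0,"ty":0,"tz":0.4,"gripper":50}
    - {"wx":0,"wy":0,"wz":0,"tx":0,"ty":0,"tz":0.8,"gripper":50}
    - {"wx":0,"wy":0,"wz":0,"tx":0,"ty":0,"tz":0.9,"gripper":50}
    - {"wx":0,"wy":0,"wz":0,"tx":0,"ty":0,"tz":0.9,"gripper":50}
    - {"wx":0,"wy":0,"wz":0,"tx":0,"ty":0,"tz":0.9,"gripper":50}

```text
time_s: 19.4
ee_pos: [443.4, -193.3, 105.0]
tool_rot: [2.311, 2.128, 0.0]
wrist_force: [0.1, -0.8, -0.2]
finger_gap: 0.583
```

>>> carry_out:
  moves:
    - {"wx":0,"wy":0,"wz":0,"tx":0,"ty":0,"tz":0,"gripper":50}
    - {"wx":0,"wy":0,"wz":0,"tx":0,"ty":0,"tz":0,"gripper":50}
    - {"wx":0,"wy":0,"wz":0,"tx":0,"ty":0,"tz":0,"gripper":50}

```text
time_s: 19.65
ee_pos: [443.2, -193.0, 103.3]
tool_rot: [-2.311, -2.128, -0.0]
wrist_force: [-0.5, -0.9, 0.3]
finger_gap: 0.584
```

Run:
```python
from fit import *
m=save("side","s6"); save("scene","sc6")
old=cv2.imread("pics/side0_full.png").astype(int); new=cv2.imread("pics/s6_full.png")
# bright blobs (chrome clip) around the bay, backprojected
g=cv2.cvtColor(new,6); msk=(g>170).astype(np.uint8); n,l,st,ce=cv2.connectedComponentsWithStats(msk)
for i in range(1,n):
    x,y=ce[i]
    if st[i,4]>25 and 230<x<440 and 120<y<330: print("bright",st[i].tolist(),np.round(G(ray(m,x,y,16)),0))
# dark handle (below 45)
msk=(g<45).astype(np.uint8); n,l,st,ce=cv2.connectedComponentsWithStats(msk)
for i in range(1,n):
    x,y=ce[i]
    if 40<st[i,4]<1500 and 200<x<470: print("dark",st[i].tolist(),np.round(ray(m,x,y,20)),np.round(G(ray(m,x,y,20))))
# pegs/brush/cup unchanged?
for nme,(x,y) in {"peg1":(384,286),"cup":(264,198),"brush":(366,336),"peg0":(292,159),"bottle":(295,330)}.items():
    t=cv2.imread("pics/side0_full.png")[y-14:y+14,x-16:x+16]; s=new[y-24:y+24,x-26:x+26]
    rr=cv2.matchTemplate(s,t,cv2.TM_CCOEFF_NORMED);_,v,_,lc=cv2.minMaxLoc(rr);print(nme,round(v,2),lc[0]-10,lc[1]-10)
o=r.observe();print(o["time_s"],np.round(o["ee_pos"],1),o["wrist_force"])
```

```text
bright [285, 151, 13, 18, 68] [ 187. -166.]
bright [317, 173, 12, 11, 80] [  68. -138.]
bright [254, 180, 25, 38, 693] [170.  -8.]
bright [294, 193, 52, 29, 452] [ 38. -43.]
bright [288, 213, 48, 18, 89] [31. 11.]
bright [283, 221, 48, 20, 86] [24. 42.]
bright [361, 224, 24, 11, 90] [-121.  -32.]
bright [276, 230, 49, 20, 89] [26. 72.]
bright [269, 239, 50, 21, 84] [ 24. 102.]
bright [263, 248, 50, 23, 83] [ 25. 132.]
bright [256, 258, 51, 23, 82] [ 25. 163.]
bright [279, 282, 21, 10, 36] [-13. 193.]
bright [275, 294, 37, 69, 1472] [-63. 270.]
dark [417, 139, 12, 23, 91] [ 438. -229.   20.] [-149. -367.]
dark [311, 184, 16, 10, 70] [668.  27.  20.] [ 61. -93.]
dark [332, 319, 68, 33, 1467] [425. 360.  20.] [-209.  219.]
peg1 1.0 0 0
cup 1.0 0 0
brush 1.0 0 0
peg0 1.0 0 0
bottle 1.0 0 0
19.75 [ 442.6 -192.9  102.5] [-0.74927566 -0.44171774 -0.17734468]
```

Run:
```python
from fit import *
a=cv2.imread("pics/s5_full.png");b=cv2.imread("pics/s6_full.png")
t=a[192:208,316:334];s=b[182:218,306:344]
_,v,_,l=cv2.minMaxLoc(cv2.matchTemplate(s,t,cv2.TM_CCOEFF_NORMED));print("clip match",round(v,2),l[0]-10,l[1]-10,np.round(G(ray(md,325,200,16))))
if v>.8 and abs(l[0]-10)<4 and abs(l[1]-10)<4: print(r.sign_off())
```

```text
clip match 0.99 0 0 [ 27. -68.]
the job is handed in; nothing more can be done
None
```

The clip is drawn out and lying at the stop, the rod is laid down in front of the guard, and I handed the job in at about 20 s of the 72 s allowed. It reported no verdict.

- **Hooking:** I gripped the rod at its balance point, reached in over the clip through the open end and lowered the barb behind it.
- **Holding at the stop:** Contact came where the wrist camera had put the pad, about 83 mm out. I first held the clip for about 1.5 s at 6.6 N. I then raised that and held it for over a second at a mean of 7.8 N (7.0–8.6 N). These are wrist force readings. The highest I saw was 8.6 N, against the 15 N limit.
- **Laying down:** I eased off, lifted the hook clear over the clip, moved to the robot's side, laid the rod down and opened the gripper. The arm then went up to about 100 mm.

**Last checks (side camera):**
- **Clip:** it matched its picture at the stop (0.99) with no shift, in line with the pad and outside the open end.
- **Rod:** the hook is at guard x ≈ -121 mm and the handle at about -149 mm, both past the required -70 mm.
- **Other things:** peg0, peg1, brush, bottle and cup had not moved.

**Problems and gaps:**
- The first move calls were refused because rows were missing keys; nothing moved.
- The rod seems to have touched the worktop lightly while being lowered inside the guard, with a wrist reading of 13 N.
- I did not check peg2 in the last picture. The barb stayed about 75 mm short of it.
- I did not measure the rod's height after release. I set it down at the same gripper height as when I picked it up.

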